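# Reset the tripped bench power box

### The arm

A 6-joint arm with a two-finger parallel gripper is mounted at the origin on a cart in front of the work surface, level with it; the furniture and walls round the work are solid. World frame = base frame: x ahead of the robot, y to its left, z up, the work surface at z = 0. Lengths are in mm, angles in rad, forces in N, time in s.
With the tool pointing down it reaches from about 350 to 975 mm from the base axis. Payload 7.1 kg.
Tool frame: the origin (TCP) lies midway between the tips of the shut fingers; the grasp point (between the pads) lies 19 mm behind it; z points along the fingers, y is the direction in which the jaws open and shut (so a half turn about z gives the same grasp; the last joint's range is limited). The gripper opens to 88 mm and grips with 3 to 60 N. Pads are 20 mm wide; open, the fingers measure 115 mm over their backs; the gripper's body (75 mm by 178 mm) begins 61 mm behind the grasp point.
Start: joints at [1.084, 0.423, 1.63, -0, 1.089, -0.019], TCP at [281.795, 557.85, 222.675] pointing down, gripper open.
Joint ranges: [-3, 3], [-0.9, 2.11], [0.09, 2.58], [-1.31, 4.45], [0.11, 2.69], [-2.54, 2.54]. Speed limits (rad/s): [2.39, 2.39, 3.01, 3.14, 3.14, 3.14].

### API

Orientations are given as a rotation vector (axis times angle).
In Python, from workcell import ctrl, eyes, spotter gives the robot as it stands. The module is installed in compiled form; this text tells all that it offers.
- The arm moves only by the shell command python3 -m jog 'ROWS' [OPENING]. ROWS is JSON, a list of rows, each a list of 2 entries, a list of its own where there are three numbers: the shift along the tool's x, y, z in cm, then the turn, a rotation vector about the tool's x, y, z in degrees. A call has 1 to 8 rows; each row is the pose to reach, as a shift and turn from the pose measured when the call began, along the tool's axes at that moment; what a row does not reach only later rows make up. A row lasts 1/12 s, in which the tool goes at most 41.7 mm and 7.16 degrees, less where a joint would pass 70% of its speed; a pose out of reach is approached as far as the arm can. A call with a gripper value outside its range is refused whole. OPENING is the gripper command: -1 is fully open, 1 is shut, values between are in proportion, set as the call begins (- or left out, the last holds). The fingers move at their own pace and stop on an object; the grip force is fixed at half the most. Time passes only in rows, so rows that repeat a pose let the fingers close. It gives the time, the measured TCP pose, the force and the opening at its end, in the units of the state.
- ctrl.get_obs(): the state, without advancing time (a new reading comes with each control period).
- eyes.get_image(name): name is "scene" or "top" or "wrist"; returns the picture (480x640x3 uint8, blue, green, red); there is no depth.
- eyes.get_calibration(name): a dict with "fx", "fy", "cx", "cy" (pixels), "R" (3x3) and "t" (3): a world point X has camera coordinates R X + t. Camera axes: x right, y down, z forward; pixel columns grow to the right and rows downward; lengths in mm; the calibration is good to about 2 mm. A picture is of the moment at which its call begins: read the wrist's pose just before it. get_calibration takes no time and is no camera call; for the wrist camera it gives the pose at the moment of the call.
- ctrl.close_job(): hands the job in, once; it reports no verdict.
Trained networks look in the newest picture that a camera, given by its name, has taken for a name from the list of things; names that differ only in an ending like _2 or _b are one class to them, and where a whole thing is asked for, a point or a joint stands for the part that bears it (a point fixed in the world has none). Each returns a list of dicts, best first, with "confidence" (0 to 1); they miss things now and then, are a little off and sometimes report something else, mostly with a low value. They report only what shows in the picture. A call takes as long as a camera call.
- spotter.spot_in(camera, query): "point" ([x, y, z] in mm, in world coordinates, good to about 4 mm: the middle of the surface that is visible of it).
- spotter.cut_out(camera, query): "pixels" (480x640 bool, what is visible of it).
The state is a dict: "t": time; "qpos": joint angles; "qvel": joint speeds; "joint_torque": joint torques, N m; "ee_pos": TCP position; "orientation": TCP orientation; "ft_force": force on the tool from outside, world axes, zero at the start; "moment": the same for the moment, N m; "width": finger opening in mm.
Only numpy, scipy, OpenCV 4.12 (cv2) and the standard library are available. Lean on these libraries where they do the work, as an engineer would, in place of code of your own. Each camera call takes 0.05 s, during which the arm holds its last target.

### The job

The bench power box has tripped: push the sliding shutter on its top fully open, reach closed fingertips into the well it uncovers and press the sunken reset key all the way down, keep it down for a good second, then let it come up and push the shutter fully shut again. Only push and press with the fingers: do not grip the shutter's lug, and do not press the button that stands proud on the separate small button station. Leave all the loose things on the table lying where they are.

Things in the scene. Friction and masses are not known exactly. Their poses are not given: they have to be found in the camera images.
- power_box: Grey painted box fixed to the table, 120 (x) x 220 (y) x 60 mm high, two round sockets on its front (-x) face. Origin: centre of its underside on the table; z up, y along its length, which is also the way the shutter opens (+y). On its top two steel guide rails run along y at x = +-41 mm, 10 mm high, joined at y = +77 mm by a 6 mm high end stop.
- well_mouth (a point): Centre of the mouth of the round well in the power box's top face, at box x = 0, y = -45 mm, z = 60 mm. The well is 52 mm in diameter, vertical, 40 mm deep; same axes as the box.
- key_top (a point): Centre of the top of the reset key: an upright black cylinder 30 mm in diameter in the middle of the well, top 22 mm below the mouth at rest; this point goes down with the key.
- reset_key (a joint): How far the reset key is pressed, m: 0 at rest, 0.006 fully down on its stop. Spring: 2 N to start it, 5 N fully down; it springs back up when let go.
- lug (a point): Centre of the lug on the shutter. The shutter is a plain aluminium plate 74 (x) x 76 (y) x 4 mm, its underside 1 mm above the box's top, centred over the well when shut. The lug is an upright bar on it, 44 mm wide (box x), 8 mm thick (box y), 20 mm high; its top is 85 mm and its foot 65 mm above the table. It stands 26 mm from the plate's centre toward box +y. This point moves with the shutter; same axes as the box.
- shutter (a joint): How far the shutter is open, m: 0 shut (it covers the well), 0.075 fully open against its stop; opening moves it toward box +y. It slides with about 1.5 N of friction and stays where it is left. It starts 0 to 0.010.
- button_station: Separate small grey box fixed to the table, 80 x 80 x 45 mm, with one black button standing proud in the middle of its top (its top 68 mm above the table). Not to be used. Origin: centre of its underside.
- start_button (a joint): How far the button station's proud button is pressed, m: 0 at rest, 0.006 fully down. To be left alone.
- nut: Loose steel hexagon nut 35 x 30 x 16 mm lying in front of the power box; origin at the centre of its underside. Leave alone.
- bolt: Loose rusty brown bolt standing on its head in front of the button station, 28 x 24 mm, 55 mm tall; origin at the centre of its underside. Leave alone.
- padlock: Loose brass padlock lying flat, 42 x 74 x 18 mm; origin at the centre of its underside. Leave alone.
- drill_case: Loose flat red case, 76 x 131 x 22 mm; origin at the centre of its underside. Leave alone.
- stub_driver: Loose short screwdriver with a green handle, 150 mm long, 25 mm thick, lying near the front edge; origin at the centre of its underside. Leave alone.
- tape_measure: Loose yellow tape measure standing behind the work, 36 x 82 x 68 mm; origin at the centre of its underside. Leave alone.

How it is judged (in metres and radians):
On the way, in this order (a step that is already met when the one before it is completed fails the run):
1. the shutter is fully open (within 7 mm of its stop) (value of joint shutter above 0.068 m), for 0.2 s.
2. the reset key is held fully down (within 1.5 mm of its stop) for 0.7 s, by the fingers (value of joint reset_key above 0.0045 m and contact force between the fingers and reset_key above 1 N), for 0.7 s.
At the end, for the whole second after the job is handed in: The shutter is shut again to within 6 mm, the reset key and the proud button are up (within 1 mm), and every loose thing is within 15 mm of where it began (value of joint shutter below 0.006 m and value of joint each of reset_key, start_button below 0.001 m and distance of each of nut, bolt, padlock, drill_case, stub_driver, tape_measure from where it was at the start of the episode below 0.015 m); the robot touches nothing.
It fails at once if the button station's button is pressed (2 mm) (value of joint start_button above 0.002 m).
It fails at once if the lug is gripped: the fingers press on both its faces at once (contact force between the fingers and shutter_c1 above 2 N and contact force between the fingers and shutter_c2 above 2 N).
It fails at once if a loose thing is lifted, carried or shoved (15 mm) (not (distance of nut from where it was at the start of the episode below 0.015 m) or not (distance of bolt from where it was at the start of the episode below 0.015 m) or not (distance of padlock from where it was at the start of the episode below 0.015 m) or not (distance of drill_case from where it was at the start of the episode below 0.015 m) or not (distance of stub_driver from where it was at the start of the episode below 0.015 m) or not (distance of tape_measure from where it was at the start of the episode below 0.015 m)).
It also fails if it takes over 56 s, if anything falls off the work surface, if the arm or the gripper's body presses on something with over 40 N, if the wrist force passes 120 N, or if a joint passes its speed limit or range.

## Working session

There is one attempt and no reset: what is moved stays moved. The work goes in short steps, Python scripts to look and compute and a shell command to move; the robot and the scene stay as the last step left them, time stands still between calls to the robot, and variables do not carry over. Pictures are saved under pics/ and viewed, and the job is handed in when it is done.

```bash
mkdir -p pics; ls; cat > h.py <<'E'
import numpy as np, cv2, json
from workcell import ctrl, eyes, spotter
from scipy.spatial.transform import Rotation as R
def snap(cam,fn):
    im=eyes.get_image(cam); cv2.imwrite('pics/'+fn,im); return im
def proj(cal,X):
    X=np.atleast_2d(X); c=X@np.array(cal['R']).T+np.array(cal['t']); return np.c_[cal['fx']*c[:,0]/c[:,2]+cal['cx'],cal['fy']*c[:,1]/c[:,2]+cal['cy']]
def ray(cal,uv,z):
    Rm=np.array(cal['R']);t=np.array(cal['t']); o=-Rm.T@t
    d=Rm.T@np.array([(uv[0]-cal['cx'])/cal['fx'],(uv[1]-cal['cy'])/cal['fy'],1.])
    return o+d*(z-o[2])/d[2]
E
python3 - <<'E'
from h import *
np.set_printoptions(precision=3,suppress=True)
print(ctrl.get_obs())
for c in ['scene','top']:
    snap(c,c+'0.png')
    for q in ['power_box','lug','button_station']:
        for r in spotter.spot_in(c,q)[:2]: print(c,q,np.round(r['point'],1),round(r['confidence'],2))
for c in ['scene','top','wrist']: print(c,eyes.get_calibration(c))
print(ctrl.get_obs()['t'])
E
```

```text
pics
{'t': 0.0, 'qpos': array([ 1.084,  0.424,  1.631,  0.   ,  1.089, -0.019]), 'qvel': array([ 0.001, -0.   , -0.001,  0.   , -0.   ,  0.   ]), 'joint_torque': array([  0.   , -54.462, -27.367,   0.064,   0.023,  -0.   ]), 'ee_pos': array([281.532, 557.377, 221.916]), 'orientation': array([-0.728, -3.056,  0.002]), 'ft_force': array([-0.071,  1.115, -0.05 ]), 'moment': array([0.013, 0.018, 0.025]), 'width': 87.81214385667018}
scene power_box [ 537.  -138.2   65.3] 0.66
scene lug [ 533.8 -145.4   66. ] 0.69
scene button_station [546.  103.4  53.3] 0.97
top power_box [ 549.9 -107.5   58.3] 0.74
top lug [ 535.2 -141.2   69.7] 0.63
top lug [ 546.6 -109.8   61.8] 0.15
top button_station [569.9 113.   47.3] 0.85
top button_station [ 546.4 -107.2   58.2] 0.63
scene {'fx': 447.30575221724933, 'fy': 447.30575221724933, 'cx': 325.86117601503184, 'cy': 239.89002328527312, 'R': array([[ 0.49 , -0.872,  0.01 ],
       [-0.473, -0.276, -0.836],
       [ 0.732,  0.405, -0.548]]), 't': array([-320.235,  343.947,  604.102])}
top {'fx': 532.8992313222838, 'fy': 532.8992313222838, 'cx': 322.72205613576847, 'cy': 236.93921620206018, 'R': array([[ 0.012, -1.   ,  0.01 ],
       [-0.998, -0.012, -0.056],
       [ 0.056, -0.01 , -0.998]]), 't': array([ -57.264,  590.318, 1275.661])}
wrist {'fx': 344.37539891849684, 'fy': 344.37539891849684, 'cx': 318.91450553859397, 'cy': 237.70398588246113, 'R': array([[ 0.451,  0.892, -0.001],
       [ 0.857, -0.433,  0.281],
       [ 0.25 , -0.127, -0.96 ]]), 't': array([-623.84 ,  -34.227,  391.256])}
0.4
```

View pics/scene0.png

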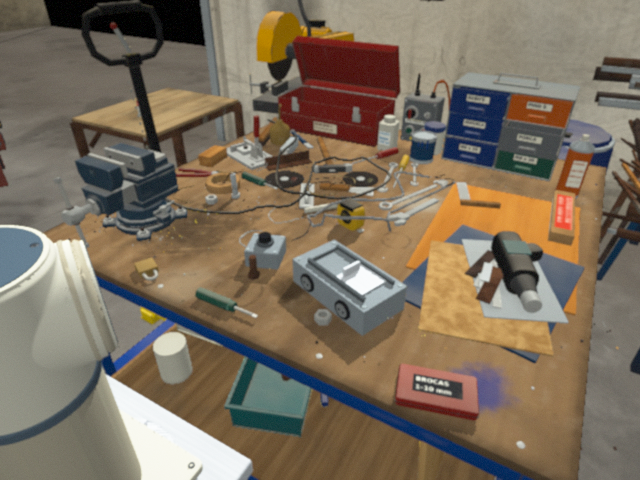

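View pics/top0.png

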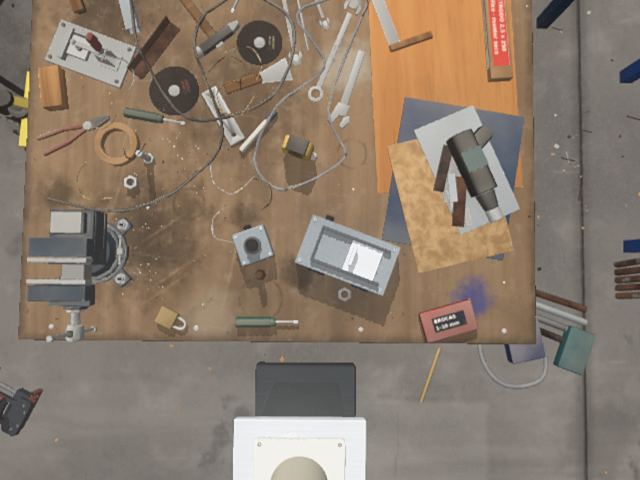

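The top view shows the power box at about (348,255), with its shutter plate bright at (364,262) and lug at about (358,260). The end stop is at the left end, so box +y points to world +y, slightly turned. The button station is at (253,246) with the bolt in front at (260,274), and the nut is at (344,295). I'll measure more precisely next.

```bash
python3 - <<'E'
from h import *
np.set_printoptions(precision=2,suppress=True)
im=cv2.imread('pics/top0.png'); cv2.imwrite('pics/top0c.png',cv2.resize(im[205:305,280:420],None,fx=5.7,fy=5.7,interpolation=cv2.INTER_CUBIC))
im=cv2.imread('pics/scene0.png'); cv2.imwrite('pics/scene0c.png',cv2.resize(im[230:335,280:420],None,fx=5.7,fy=5.7,interpolation=cv2.INTER_CUBIC))
m=None
eyes.get_image('top')
for q in ['power_box','lug']:
    for r in spotter.cut_out('top',q)[:2]:
        p=r['pixels'].astype(np.uint8); c,_=cv2.findContours(p,0,2); c=max(c,key=cv2.contourArea)
        print(q,round(r['confidence'],2),p.sum(),cv2.minAreaRect(c))
        cal=eyes.get_calibration('top')
        b=cv2.boxPoints(cv2.minAreaRect(c)); print(b, [ray(cal,x,60)[:2] for x in b])
E
```

```text
power_box 0.78 4825 ((347.66778564453125, 253.08889770507812), (94.75765991210938, 57.17580795288086), 22.203481674194336)
[[293.   261.65]
 [314.61 208.72]
 [402.34 244.53]
 [380.73 297.46]] [array([529.84,  18.99]), array([654.75, -29.94]), array([ 572.99, -236.78]), array([ 448.83, -186.72])]
lug 0.58 956 ((362.48626708984375, 259.869873046875), (32.4203987121582, 30.547739028930664), 20.556045532226562)
[[341.95 268.48]
 [352.67 239.88]
 [383.03 251.26]
 [372.3  279.86]] [array([515.25, -95.58]), array([ 582.49, -120.1 ]), array([ 556.65, -191.51]), array([ 489.53, -166.78])]
```

View pics/top0c.png

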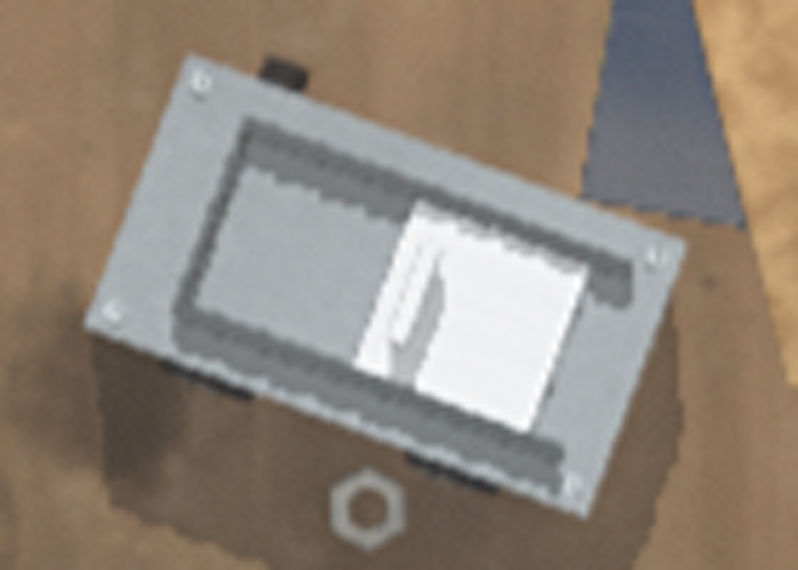

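View pics/scene0c.png

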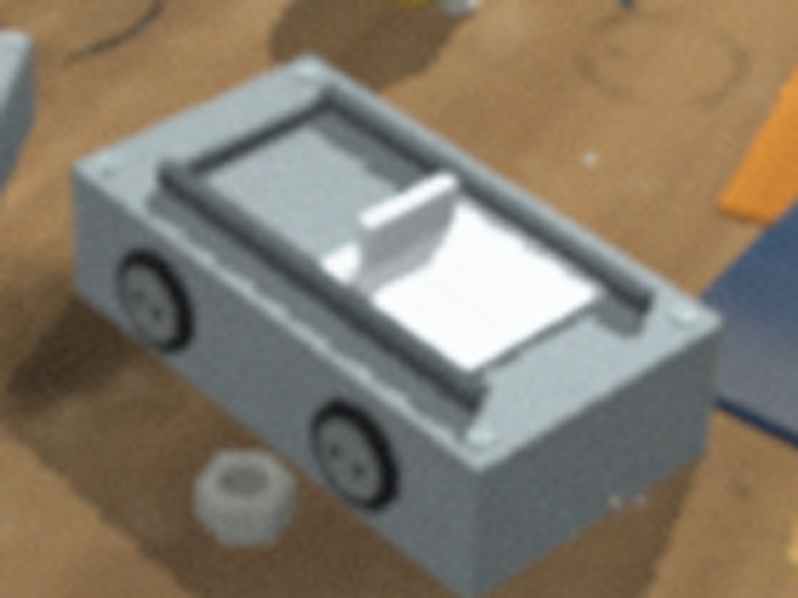

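```bash
cat > fit.py <<'E'
from h import *
from scipy.optimize import least_squares
np.set_printoptions(precision=2,suppress=True)
def box2w(p,P):
    x,y,th=p; c,s=np.cos(th),np.sin(th); P=np.atleast_2d(P)
    return np.c_[x+c*P[:,0]-s*P[:,1], y+s*P[:,0]+c*P[:,1], P[:,2]]
def fit(obs,p0):
    f=lambda p: np.concatenate([(proj(cal,box2w(p,P))-uv).ravel() for cal,P,uv in obs])
    r=least_squares(f,p0,loss='soft_l1'); return r.x,f(r.x)
E
python3 - <<'E'
from fit import *
ct,cs,cw=[eyes.get_calibration(c) for c in ('top','scene','wrist')]
tp=np.array([[190,55],[686,240],[587,518],[86,326]])/5.7+[280-.4,205-.4]
tP=np.array([[60,110,60],[60,-110,60],[-60,-110,60],[-60,110,60]],float)
sp=np.array([[310,55],[74,165],[480,465],[720,320],[470,592],[74,290]])/5.7+[280-.4,230-.4]
sP=np.array([[60,110,60],[-60,110,60],[-60,-110,60],[60,-110,60],[-60,-110,0],[-60,110,0]],float)
p0=[545,-110,-.38]
for o in ([(ct,tP,tp)],[(cs,sP,sp)],[(ct,tP,tp),(cs,sP,sp)]):
    p,r=fit(o,p0); print(p,np.degrees(p[2])); print(r.reshape(-1,2))
print('wristcam',-np.array(cw['R']).T@np.array(cw['t']))
ob=ctrl.get_obs(); Rm=R.from_rotvec(ob['orientation']).as_matrix(); print(Rm, Rm.T@(-np.array(cw['R']).T@np.array(cw['t'])-ob['ee_pos']))
q=box2w(p,[[0,-45,60],[0,-19,85],[-22,-15,85],[22,-15,85],[-22,-23,85],[22,-23,85]]); print(q); print('lug px top q=0', proj(ct,q), (proj(ct,q)-[280-.4,205-.4])*5.7)
E
```

```text
[ 548.12 -108.35   -0.35] -19.97924966387294
[[-0.3  -0.2 ]
 [ 0.44  0.38]
 [ 0.09 -0.28]
 [-0.21  0.1 ]]
[ 547.47 -109.31   -0.35] -20.109717633677715
[[-0.25 -0.52]
 [-0.62 -0.43]
 [-0.05  0.35]
 [ 0.83 -0.57]
 [-0.07  1.48]
 [ 0.22 -0.45]]
[ 547.96 -108.81   -0.35] -20.025933474583457
[[-0.07 -0.15]
 [ 0.64  0.5 ]
 [ 0.26 -0.18]
 [-0.02  0.13]
 [-0.42 -0.67]
 [-0.72 -0.57]
 [-0.09  0.09]
 [ 0.7  -0.83]
 [-0.11  1.22]
 [ 0.12 -0.59]]
wristcam [213.01 591.71 384.79]
[[-0.89  0.45 -0.  ]
 [ 0.45  0.89  0.  ]
 [ 0.   -0.   -1.  ]] [  76.67   -0.8  -162.13]
[[ 532.55 -151.09   60.  ]
 [ 541.45 -126.66   85.  ]
 [ 522.15 -115.37   85.  ]
 [ 563.49 -130.44   85.  ]
 [ 519.41 -122.88   85.  ]
 [ 560.75 -137.95   85.  ]]
lug px top q=0 [[365.72 261.35]
 [356.1  257.23]
 [351.11 265.6 ]
 [357.82 247.65]
 [354.38 266.83]
 [361.08 248.88]] [[490.9  323.48]
 [436.05 299.98]
 [407.59 347.68]
 [445.86 245.36]
 [426.22 354.72]
 [464.45 252.38]]
```

```bash
python3 -m jog '[[[-2,-1.9,0],[0,0,-1]],[[-4.5,-4.3,0],[0,0,-2]],[[-7.5,-7.2,0],[0,0,-3]],[[-10.5,-10,0],[0,0,-4]],[[-13.5,-12.9,0],[0,0,-5]],[[-16.5,-15.8,0],[0,0,-6]],[[-19.5,-18.6,0],[0,0,-6.8]],[[-22.5,-21.5,0],[0,0,-6.8]]]' 1; cat > st.py <<'E'
from fit import *
import sys
BOX=[548.0,-108.8,np.radians(-20.0)]
try: BOX=json.load(open('box.json'))
except Exception: pass
def status(tgt=None,verbose=True):
    ob=ctrl.get_obs(); Rm=R.from_rotvec(ob['orientation']).as_matrix(); e=ob['ee_pos']
    c,s=np.cos(BOX[2]),np.sin(BOX[2]); d=e-[BOX[0],BOX[1],0]
    b=np.array([c*d[0]+s*d[1],-s*d[0]+c*d[1],e[2]])
    yaw=np.degrees(np.arctan2(Rm[1,1],Rm[0,1]))-(90+np.degrees(BOX[2]))
    print('t',round(ob['t'],2),'ee',e,'inbox',b,'yawerr',round(yaw,2),'toolz',Rm[:,2],'F',ob['ft_force'],'w',round(ob['width'],1),'q',ob['qpos'])
    if tgt is not None:
        w=box2w(BOX,[tgt])[0]; print('shift cm',Rm.T@(w-e)/10,'turn z deg',round(yaw,2))
    return ob,Rm
if __name__=='__main__':
    status([float(v) for v in sys.argv[1:4]] if len(sys.argv)>3 else None)
E
python3 st.py 0 -45 200
```

```text
t: 1.22
ee_pos: [386.0, 262.8, 223.0]
orientation: [0.544, 3.094, 0.001]
ft_force: [-0.1, 0.5, -0.1]
width: 37.7
t 1.22 ee [386.   262.85 222.98] inbox [-279.34  293.83  222.98] yawerr 0.07 toolz [ 0.  0. -1.] F [-0.05  0.53 -0.14] w 37.7 q [ 0.57  0.19  1.97 -0.    0.98 -0.65]
shift cm [-27.89 -33.92   2.29] turn z deg 0.07
```

```bash
python3 -m jog '[[[-2,-2.5,0],[0,0,0]],[[-4.2,-5.1,0],[0,0,0]],[[-6.6,-8,0],[0,0,0]],[[-9,-11,0],[0,0,0]],[[-11.4,-14,0],[0,0,0]],[[-13.8,-17,0],[0,0,0]],[[-16.2,-19.8,0],[0,0,0]],[[-18.6,-22.5,0],[0,0,0]]]'; python3 st.py 0 -45 200
```

```text
t: 1.88
ee_pos: [484.5, -14.1, 223.2]
orientation: [0.544, 3.093, 0.001]
ft_force: [1.0, -0.1, 1.0]
width: 0.4
t 1.88 ee [484.5  -14.11 223.25] inbox [-92.06  67.27 223.25] yawerr 0.05 toolz [ 0.  0. -1.] F [ 1.02 -0.08  1.05] w 0.4 q [-0.05  0.22  1.93  0.    0.99 -1.28]
shift cm [ -9.19 -11.24   2.33] turn z deg 0.05
```

```bash
python3 -m jog '[[[-2.2,-2.7,0.5],[0,0,0]],[[-4.6,-5.6,1],[0,0,0]],[[-7,-8.5,1.6],[0,0,0]],[[-9.2,-11.2,2.3],[0,0,0]],[[-9.2,-11.2,2.3],[0,0,0]],[[-9.2,-11.2,2.3],[0,0,0]],[[-9.2,-11.2,2.3],[0,0,0]]]'; python3 - <<'E'
from st import *
status([0,-45,200])
cw=eyes.get_calibration('wrist'); json.dump({k:np.array(v).tolist() for k,v in cw.items()},open('cw1.json','w'))
im=snap('wrist','w1.png')
d=im.copy()
def poly(P,col): 
    uv=np.round(proj(cw,box2w(BOX,P))*8).astype(int); cv2.polylines(d,[uv.reshape(-1,1,2)],True,col,1,cv2.LINE_AA,3)
poly([[60,110,60],[60,-110,60],[-60,-110,60],[-60,110,60]],(0,0,255))
for q in (0,10): poly([[-22,-15+q,85],[22,-15+q,85],[22,-23+q,85],[-22,-23+q,85]],(0,255,0) if q else (255,0,0))
for q in (0,10): poly([[-37,-83+q,65],[37,-83+q,65],[37,-7+q,65],[-37,-7+q,65]],(0,255,0) if q else (255,0,0))
cv2.imwrite('pics/w1d.png',d)
im=snap('top','t1.png'); cv2.imwrite('pics/t1c.png',cv2.resize(im[205:305,280:420],None,fx=5.7,fy=5.7,interpolation=cv2.INTER_CUBIC))
E
```

```text
t: 2.47
ee_pos: [532.3, -150.6, 200.1]
orientation: [0.545, 3.093, 0.002]
ft_force: [0.3, -0.6, -0.5]
width: 0.2
t 2.47 ee [ 532.31 -150.56  200.06] inbox [ -0.46 -44.61 200.06] yawerr 0.0 toolz [ 0.  0. -1.] F [ 0.28 -0.55 -0.51] w 0.2 q [-0.3   0.35  1.81  0.    0.99 -1.52]
shift cm [-0.05 -0.04  0.01] turn z deg 0.0
```

View pics/w1.png

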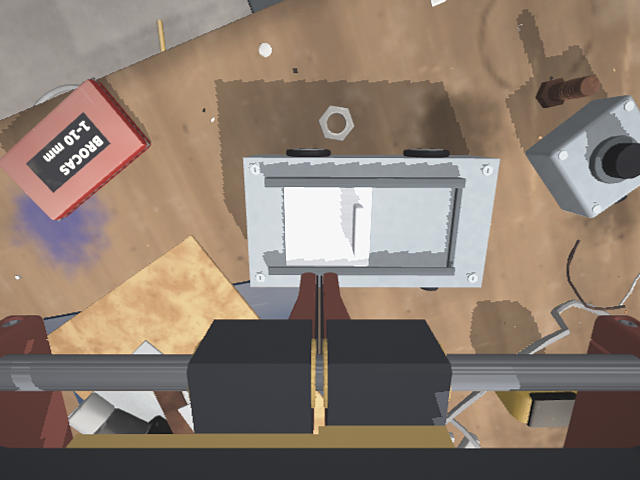

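View pics/w1d.png

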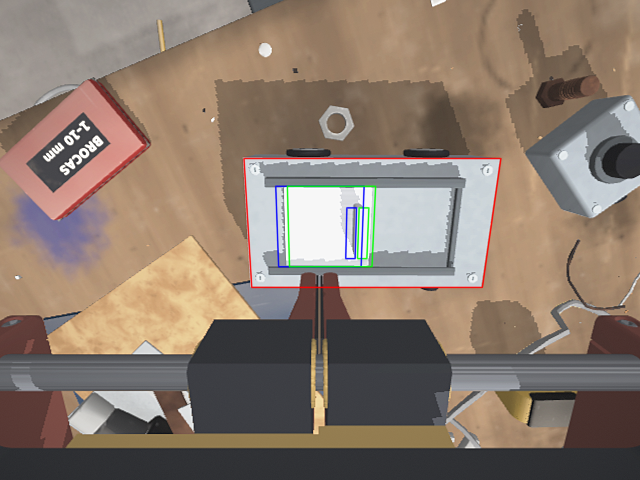

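The wrist view confirms the fit: the projected box outline lies on the image edges. The plate's left edge is at px 285, so the shutter is about 7 mm open, and the lug is at px (358,232). The fingertips are closed at (319,272). I'll descend beside the lug on its -y side.

```bash
python3 -m jog '[[[0,0,3],[0,0,0]],[[0,0,6.5],[0,0,0]],[[0,0,10],[0,0,0]],[[0,0,12],[0,0,0]],[[0,0,12.7],[0,0,0]],[[0,0,12.7],[0,0,0]],[[0,0,12.7],[0,0,0]]]'; python3 - <<'E'
from st import *
status([0,38,73])
snap('wrist','w2.png'); im=snap('scene','s2.png'); cv2.imwrite('pics/s2c.png',cv2.resize(im[200:335,260:430],None,fx=4.4,fy=4.4,interpolation=cv2.INTER_CUBIC))
E
```

```text
t: 3.15
ee_pos: [533.1, -149.1, 74.3]
orientation: [0.541, 3.093, 0.001]
ft_force: [0.1, -0.2, 0.9]
width: 0.7
t 3.15 ee [ 533.14 -149.13   74.33] inbox [ -0.17 -42.98  74.33] yawerr 0.16 toolz [ 0.  0. -1.] F [ 0.1  -0.22  0.89] w 0.7 q [-0.29  0.53  1.88  0.    0.73 -1.52]
shift cm [-0.04  8.1   0.14] turn z deg 0.16
```

View pics/w2.png

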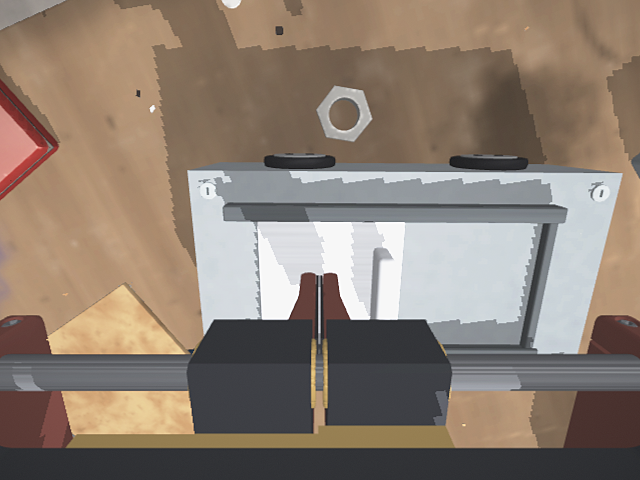

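View pics/s2c.png

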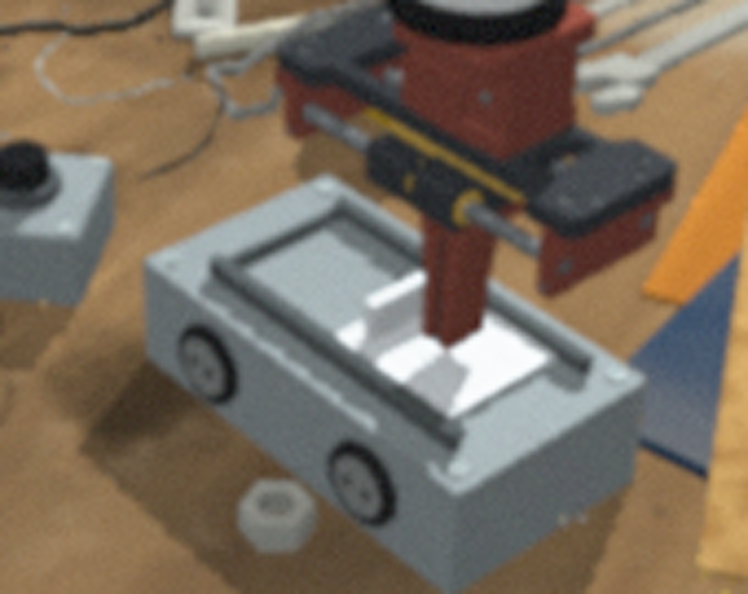

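The wrist view shows the fingertips at (320,275) on the -y side of the lug at (383,285). The scene view agrees, with the tips just above the plate. Next I push in +y.

```bash
python3 -m jog '[[[0,0.8,0.1],[0,0,0]],[[0,1.6,0.1],[0,0,0]],[[0,2.6,0.1],[0,0,0]],[[0,3.6,0.1],[0,0,0]],[[0,4.6,0.1],[0,0,0]],[[0,5.6,0.1],[0,0,0]],[[0,6.5,0.1],[0,0,0]],[[0,7.2,0.1],[0,0,0]]]'; python3 st.py 0 38 73
```

```text
t: 3.92
ee_pos: [558.8, -80.7, 74.3]
orientation: [0.54, 3.091, 0.001]
ft_force: [0.4, -2.7, 1.3]
width: 0.4
t 3.92 ee [558.8  -80.74  74.29] inbox [ 0.55 30.06 74.29] yawerr 0.18 toolz [ 0. -0. -1.] F [ 0.44 -2.7   1.32] w 0.4 q [-0.16  0.55  1.85  0.    0.74 -1.39]
shift cm [0.05 0.79 0.13] turn z deg 0.18
```

```bash
python3 -m jog '[[[0,0.3,0.1],[0,0,0]],[[0,0.6,0.1],[0,0,0]],[[0,0.8,0.1],[0,0,0]],[[0,0.8,0.1],[0,0,0]],[[0,0.8,0.1],[0,0,0]]]'; python3 - <<'E'
from st import *
status([0,39,73])
snap('wrist','w3.png')
E
```

```text
t: 4.33
ee_pos: [561.2, -73.1, 73.1]
orientation: [0.54, 3.091, 0.001]
ft_force: [0.1, -0.4, -0.0]
width: 0.6
t 4.33 ee [561.18 -73.12  73.06] inbox [ 0.18 38.04 73.06] yawerr 0.17 toolz [ 0.  0. -1.] F [ 0.12 -0.42 -0.01] w 0.6 q [-0.15  0.55  1.85  0.    0.74 -1.38]
shift cm [0.02 0.1  0.01] turn z deg 0.17
```

View pics/w3.png

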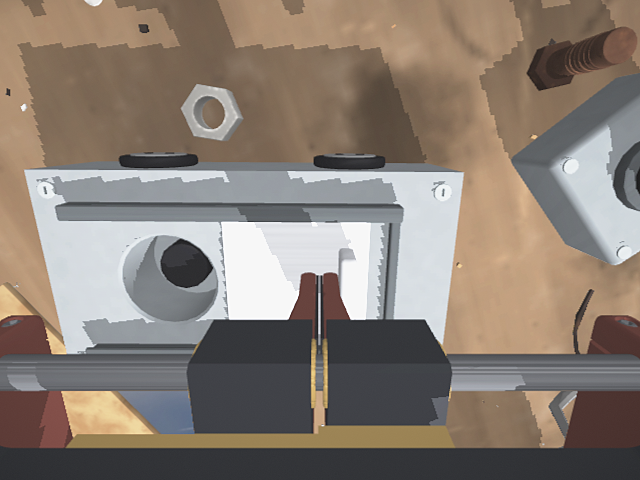

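The shutter has slid right: the well at (170,278) is uncovered and the lug is at (346,265). Force is about 0, so I'll push gently on until the stop shows as a force.

```bash
python3 -m jog '[[[0,0.1,0],[0,0,0]],[[0,0.2,0],[0,0,0]],[[0,0.3,0],[0,0,0]],[[0,0.3,0],[0,0,0]]]'; python3 st.py; python3 -m jog '[[[0,0.1,0],[0,0,0]],[[0,0.2,0],[0,0,0]],[[0,0.2,0],[0,0,0]]]'; python3 - <<'E'
from st import *
status([0,39,73])
cw=eyes.get_calibration('wrist'); im=snap('wrist','w4.png'); d=im.copy()
def poly(P,col): 
    uv=np.round(proj(cw,box2w(BOX,P))*8).astype(int); cv2.polylines(d,[uv.reshape(-1,1,2)],True,col,1,cv2.LINE_AA,3)
poly([[60,110,60],[60,-110,60],[-60,-110,60],[-60,110,60]],(0,0,255))
q=75
poly([[-22,-15+q,85],[22,-15+q,85],[22,-23+q,85],[-22,-23+q,85]],(0,255,0))
poly([[-37,-83+q,65],[37,-83+q,65],[37,-7+q,65],[-37,-7+q,65]],(0,255,0))
a=np.linspace(0,6.28,40); poly(np.c_[26*np.cos(a),-45+26*np.sin(a),60+0*a],(255,0,0)); poly(np.c_[15*np.cos(a),-45+15*np.sin(a),38+0*a],(255,0,255))
cv2.imwrite('pics/w4d.png',d)
E
```

```text
t: 4.72
ee_pos: [562.1, -70.5, 73.1]
orientation: [0.541, 3.091, 0.001]
ft_force: [-0.1, -1.4, 0.2]
width: 0.3
t 4.72 ee [562.09 -70.47  73.05] inbox [ 0.13 40.84 73.05] yawerr 0.15 toolz [ 0. -0. -1.] F [-0.15 -1.38  0.16] w 0.3 q [-0.15  0.55  1.85  0.    0.74 -1.37]
t: 4.97
ee_pos: [562.8, -68.5, 73.0]
orientation: [0.541, 3.091, 0.001]
ft_force: [0.1, -1.5, 0.4]
width: 0.4
t 4.97 ee [562.79 -68.47  73.05] inbox [ 0.1  42.95 73.05] yawerr 0.15 toolz [ 0. -0. -1.] F [ 0.1  -1.54  0.4 ] w 0.4 q [-0.14  0.55  1.85  0.    0.74 -1.37]
shift cm [ 0.01 -0.4   0.  ] turn z deg 0.15
```

View pics/w4d.png

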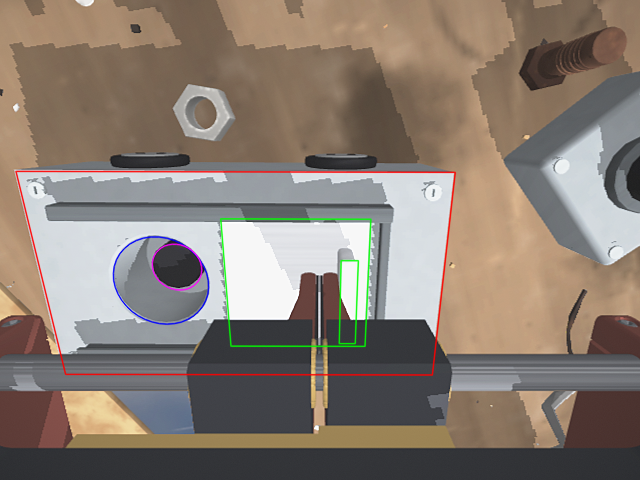

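```bash
python3 -m jog '[[[0,0.1,0],[0,0,0]],[[0,0.2,0],[0,0,0]],[[0,0.2,0],[0,0,0]]]'; python3 st.py; python3 -m jog '[[[0,0.1,0],[0,0,0]],[[0,0.2,0],[0,0,0]],[[0,0.2,0],[0,0,0]]]'; python3 st.py
```

```text
t: 5.27
ee_pos: [562.9, -68.3, 73.0]
orientation: [0.539, 3.092, -0.003]
ft_force: [-3.3, -11.4, 0.8]
width: 0.3
t 5.27 ee [562.86 -68.29  73.04] inbox [ 0.11 43.15 73.04] yawerr 0.21 toolz [ 0. -0. -1.] F [ -3.3  -11.45   0.76] w 0.3 q [-0.14  0.55  1.85 -0.    0.74 -1.36]
t: 5.52
ee_pos: [562.8, -68.3, 73.0]
orientation: [0.538, 3.094, -0.008]
ft_force: [-4.3, -13.7, 2.0]
width: 0.0
t 5.52 ee [562.81 -68.29  73.03] inbox [ 0.07 43.13 73.03] yawerr 0.26 toolz [ 0.   -0.01 -1.  ] F [ -4.28 -13.67   2.  ] w 0.0 q [-0.14  0.55  1.85 -0.01  0.74 -1.36]
```

The shutter is hard on its stop: 12 N, with no further motion. Backing off and moving over the well.

```bash
python3 -m jog '[[[0,-0.6,0],[0,0,0]],[[0,-1.8,-0.2],[0,0,0]],[[0,-3.3,-0.3],[0,0,0]],[[0,-4.9,-0.3],[0,0,0]],[[0,-6.5,-0.3],[0,0,0]],[[0,-7.9,-0.3],[0,0,0]],[[0,-8.8,-0.3],[0,0,0]],[[0,-8.8,-0.3],[0,0,0]]]'; python3 -m jog '[[[0,0,0],[0,0,0]],[[0,0,0],[0,0,0]]]'; python3 - <<'E'
from st import *
status([0,-45,45])
cw=eyes.get_calibration('wrist'); im=snap('wrist','w5.png'); d=im.copy()
def poly(P,col): 
    uv=np.round(proj(cw,box2w(BOX,P))*8).astype(int); cv2.polylines(d,[uv.reshape(-1,1,2)],True,col,1,cv2.LINE_AA,3)
poly([[60,110,60],[60,-110,60],[-60,-110,60],[-60,110,60]],(0,0,255))
q=75
poly([[-37,-83+q,65],[37,-83+q,65],[37,-7+q,65],[-37,-7+q,65]],(0,255,0))
a=np.linspace(0,6.28,40); poly(np.c_[26*np.cos(a),-45+26*np.sin(a),60+0*a],(255,0,0)); poly(np.c_[15*np.cos(a),-45+15*np.sin(a),38+0*a],(255,0,255))
cv2.imwrite('pics/w5d.png',d)
snap('scene','s5.png')
im=cv2.imread('pics/s5.png'); cv2.imwrite('pics/s5c.png',cv2.resize(im[200:335,260:430],None,fx=4.4,fy=4.4,interpolation=cv2.INTER_CUBIC))
E
```

```text
t: 6.18
ee_pos: [532.6, -152.6, 76.6]
orientation: [0.541, 3.093, -0.008]
ft_force: [0.1, -0.2, 0.5]
width: 0.4
t: 6.35
ee_pos: [532.7, -152.5, 76.7]
orientation: [0.541, 3.093, -0.007]
ft_force: [-0.6, 0.0, -0.5]
width: 0.7
t 6.35 ee [ 532.65 -152.47   76.67] inbox [  0.52 -46.29  76.67] yawerr 0.14 toolz [ 0. -0. -1.] F [-0.63  0.04 -0.53] w 0.7 q [-0.3   0.53  1.87 -0.01  0.73 -1.52]
shift cm [0.06 0.14 3.17] turn z deg 0.14
```

View pics/w5d.png

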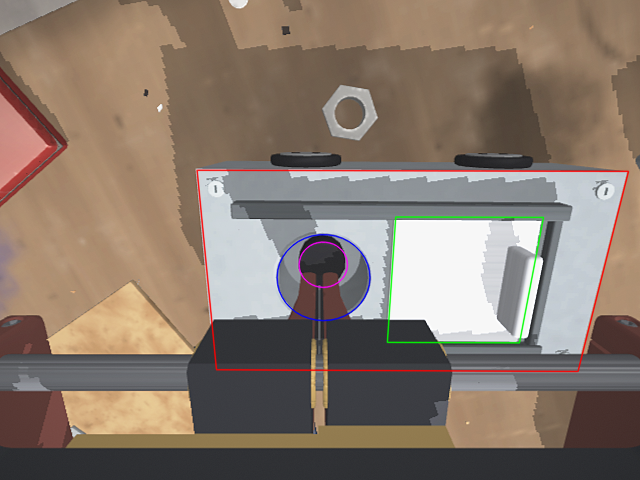

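View pics/s5c.png

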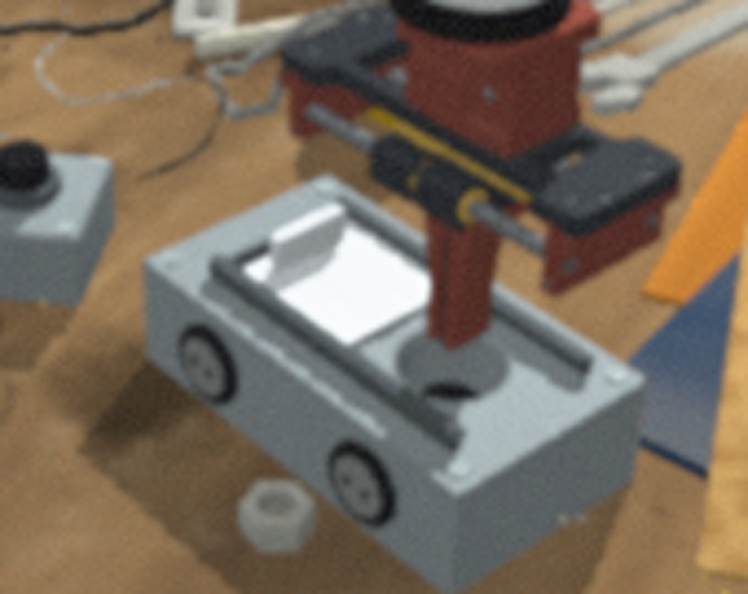

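The wrist view shows the well at (323,278) with the tips directly over it at (319,275). The plate is out to its stop, matching the q=75 overlay. I'll descend into the well.

```bash
python3 -m jog '[[[0.06,0.14,0.5],[0,0,0]],[[0.06,0.14,1.3],[0,0,0]],[[0.06,0.14,2.1],[0,0,0]],[[0.06,0.14,2.8],[0,0,0]],[[0.06,0.14,3.2],[0,0,0]],[[0.06,0.14,3.2],[0,0,0]],[[0.06,0.14,3.2],[0,0,0]]]'; python3 st.py 0 -45 31
```

```text
t: 7.03
ee_pos: [532.4, -150.7, 44.1]
orientation: [0.54, 3.094, -0.007]
ft_force: [0.7, -0.1, -0.0]
width: 0.9
t 7.03 ee [ 532.44 -150.66   44.08] inbox [ -0.31 -44.66  44.08] yawerr 0.18 toolz [ 0. -0. -1.] F [ 0.75 -0.12 -0.03] w 0.9 q [-0.29  0.59  1.88 -0.01  0.67 -1.51]
shift cm [-0.03 -0.03  1.31] turn z deg 0.18
```

```bash
python3 -m jog '[[[0,0,0.4],[0,0,0]],[[0,0,0.7],[0,0,0]],[[0,0,0.9],[0,0,0]],[[0,0,0.9],[0,0,0]]]'; python3 st.py; python3 -m jog '[[[0,0,0.15],[0,0,0]],[[0,0,0.3],[0,0,0]],[[0,0,0.3],[0,0,0]]]'; python3 st.py
```

```text
t: 7.37
ee_pos: [532.8, -150.8, 35.1]
orientation: [0.54, 3.093, -0.007]
ft_force: [-0.4, -0.4, 3.6]
width: 0.8
t 7.37 ee [ 532.84 -150.84   35.09] inbox [  0.13 -44.69  35.09] yawerr 0.18 toolz [ 0. -0. -1.] F [-0.36 -0.44  3.56] w 0.8 q [-0.29  0.6   1.88 -0.01  0.65 -1.51]
t: 7.62
ee_pos: [532.9, -150.9, 32.4]
orientation: [0.54, 3.093, -0.007]
ft_force: [-0.8, 0.4, 5.2]
width: 0.7
t 7.62 ee [ 532.87 -150.87   32.36] inbox [  0.17 -44.71  32.36] yawerr 0.18 toolz [ 0. -0. -1.] F [-0.81  0.35  5.23] w 0.7 q [-0.29  0.61  1.88 -0.01  0.65 -1.51]
```

The spring force is tracking: 3.6 N at z=35 and 5.2 N at z=32.4. I'll press onto the stop and hold for more than 1 s.

```bash
python3 -m jog '[[[0,0,0.1],[0,0,0]],[[0,0,0.2],[0,0,0]],[[0,0,0.2],[0,0,0]]]'; python3 st.py
```

```text
t: 7.87
ee_pos: [532.9, -150.9, 32.1]
orientation: [0.54, 3.093, -0.007]
ft_force: [-5.6, 1.9, 22.0]
width: 0.3
t 7.87 ee [ 532.95 -150.9    32.06] inbox [  0.26 -44.71  32.06] yawerr 0.18 toolz [ 0. -0. -1.] F [-5.65  1.92 21.95] w 0.3 q [-0.29  0.61  1.88 -0.01  0.65 -1.51]
```

```bash
python3 -m jog '[[[0,0,0.08],[0,0,0]],[[0,0,0.08],[0,0,0]],[[0,0,0.08],[0,0,0]],[[0,0,0.08],[0,0,0]],[[0,0,0.08],[0,0,0]],[[0,0,0.08],[0,0,0]],[[0,0,0.08],[0,0,0]],[[0,0,0.08],[0,0,0]]]'; python3 st.py;  python3 -m jog '[[[0,0,0.08],[0,0,0]],[[0,0,0.08],[0,0,0]],[[0,0,0.08],[0,0,0]],[[0,0,0.08],[0,0,0]],[[0,0,0.08],[0,0,0]],[[0,0,0.08],[0,0,0]],[[0,0,0.08],[0,0,0]],[[0,0,0.08],[0,0,0]]]'; python3 - <<'E'
from st import *
status(); snap('wrist','w6.png')
E
```

```text
t: 8.53
ee_pos: [532.9, -150.9, 32.2]
orientation: [0.54, 3.093, -0.007]
ft_force: [-2.8, 0.6, 14.1]
width: 0.2
t 8.53 ee [ 532.92 -150.87   32.22] inbox [  0.22 -44.69  32.22] yawerr 0.18 toolz [ 0. -0. -1.] F [-2.78  0.55 14.07] w 0.2 q [-0.29  0.61  1.88 -0.01  0.65 -1.51]
t: 9.2
ee_pos: [532.9, -150.9, 32.2]
orientation: [0.54, 3.093, -0.007]
ft_force: [-3.9, 0.5, 12.5]
width: 0.1
t 9.2 ee [ 532.9  -150.88   32.25] inbox [  0.2  -44.71  32.25] yawerr 0.18 toolz [ 0.   -0.01 -1.  ] F [-3.86  0.5  12.53] w 0.1 q [-0.29  0.61  1.88 -0.01  0.65 -1.51]
```

View pics/w6.png

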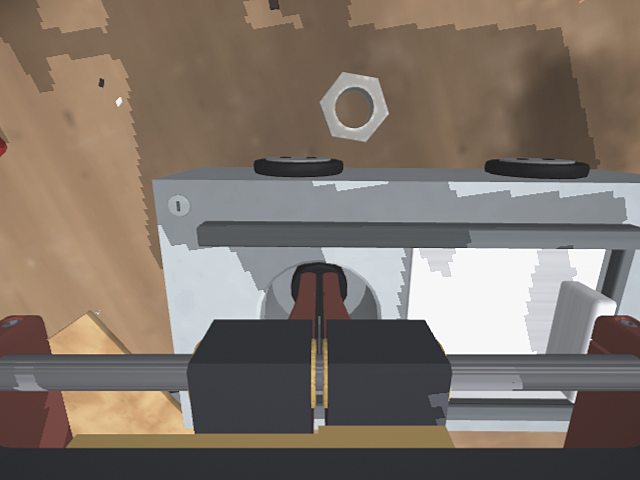

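The key was held on the stop for about 1.3 s at 12–22 N, and the wrist view shows the tips on the black key at (320,285). I'll retract straight up, then go over the lug to its +y side.

```bash
python3 -m jog '[[[0,0,-1],[0,0,0]],[[0,0,-3],[0,0,0]],[[0,0,-5.5],[0,0,0]],[[0,0,-8],[0,0,0]],[[0,0,-8.5],[0,0,0]],[[0,1,-8.5],[0,0,0]],[[0,3,-8.5],[0,0,0]],[[0,5,-8.5],[0,0,0]]]'; python3 st.py 0 85 112
```

```text
t: 9.92
ee_pos: [549.1, -102.6, 116.0]
orientation: [0.543, 3.094, -0.007]
ft_force: [0.1, 0.1, -0.2]
width: 0.4
t 9.92 ee [ 549.14 -102.65  115.95] inbox [ -1.04   6.17 115.95] yawerr 0.09 toolz [-0. -0. -1.] F [ 0.05  0.08 -0.16] w 0.4 q [-0.2   0.47  1.85 -0.01  0.82 -1.42]
shift cm [-0.11  7.88  0.36] turn z deg 0.09
```

```bash
python3 -m jog '[[[-0.1,2,0],[0,0,0]],[[-0.1,4.3,0],[0,0,0]],[[-0.1,6.5,0],[0,0,0]],[[-0.1,7.9,0],[0,0,0]],[[-0.1,7.9,0],[0,0,0]],[[-0.1,7.9,0],[0,0,0]]]'; python3 - <<'E'
from st import *
status([0,85,73])
cw=eyes.get_calibration('wrist'); im=snap('wrist','w7.png'); d=im.copy()
def poly(P,col): 
    uv=np.round(proj(cw,box2w(BOX,P))*8).astype(int); cv2.polylines(d,[uv.reshape(-1,1,2)],True,col,1,cv2.LINE_AA,3)
poly([[60,110,60],[60,-110,60],[-60,-110,60],[-60,110,60]],(0,0,255))
q=75
poly([[-22,-15+q,85],[22,-15+q,85],[22,-23+q,85],[-22,-23+q,85]],(0,255,0))
poly([[-37,-83+q,65],[37,-83+q,65],[37,-7+q,65],[-37,-7+q,65]],(0,255,0))
a=np.linspace(0,6.28,40); poly(np.c_[15*np.cos(a),-45+15*np.sin(a),38+0*a],(255,0,255)); poly(np.c_[15*np.cos(a),-45+15*np.sin(a),32+0*a],(0,255,255))
cv2.imwrite('pics/w7d.png',d)
E
```

```text
t: 10.42
ee_pos: [576.4, -28.0, 114.6]
orientation: [-0.54, -3.094, 0.008]
ft_force: [-0.6, 0.2, 0.2]
width: 0.7
t 10.42 ee [576.42 -28.   114.6 ] inbox [ -0.92  85.65 114.6 ] yawerr 0.19 toolz [-0. -0. -1.] F [-0.6   0.22  0.24] w 0.7 q [-0.07  0.5   1.81 -0.01  0.84 -1.29]
shift cm [-0.09 -0.04  4.16] turn z deg 0.19
```

View pics/w7d.png

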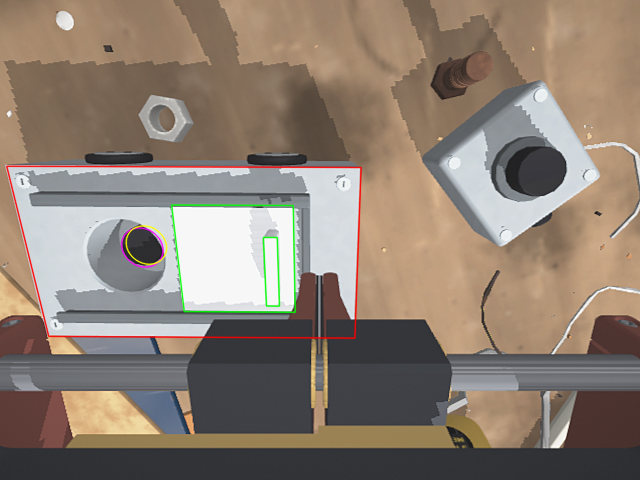

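The wrist view shows the tips at (319,275), past the lug at (271,272) on the +y side. The button station at (535,170) is well clear. Descending.

```bash
python3 -m jog '[[[-0.1,0,1],[0,0,0]],[[-0.1,0,2.2],[0,0,0]],[[-0.1,0,3.3],[0,0,0]],[[-0.1,0,4],[0,0,0]],[[-0.1,0,4.1],[0,0,0]],[[-0.1,0,4.1],[0,0,0]]]'; python3 st.py 0 -6 73
```

```text
t: 10.97
ee_pos: [576.5, -29.5, 72.7]
orientation: [-0.542, -3.091, 0.008]
ft_force: [0.3, -1.0, 0.6]
width: 0.2
t 10.97 ee [576.45 -29.51  72.69] inbox [-0.38 84.24 72.69] yawerr 0.1 toolz [-0. -0. -1.] F [ 0.3  -1.02  0.6 ] w 0.2 q [-0.07  0.56  1.82 -0.01  0.76 -1.29]
shift cm [-0.02 -9.02  0.02] turn z deg 0.1
```

```bash
python3 -m jog '[[[0,-0.8,0],[0,0,0]],[[0,-1.6,0],[0,0,0]],[[0,-2.6,0],[0,0,0]],[[0,-3.6,0],[0,0,0]],[[0,-4.7,0],[0,0,0]],[[0,-5.8,0],[0,0,0]],[[0,-6.8,0],[0,0,0]],[[0,-7.6,0],[0,0,0]]]'; python3 st.py; python3 -m jog '[[[0,-0.2,0],[0,0,0]],[[0,-0.4,0],[0,0,0]],[[0,-0.6,0],[0,0,0]],[[0,-0.6,0],[0,0,0]]]'; python3 st.py 0 -6 73
```

```text
t: 11.63
ee_pos: [550.0, -102.3, 73.2]
orientation: [-0.543, -3.091, 0.008]
ft_force: [0.7, 1.8, -1.4]
width: 0.4
t 11.63 ee [ 549.96 -102.29   73.21] inbox [-0.39  6.79 73.21] yawerr 0.06 toolz [-0. -0. -1.] F [ 0.69  1.81 -1.42] w 0.4 q [-0.2   0.54  1.86 -0.01  0.74 -1.42]
t: 11.97
ee_pos: [547.9, -108.2, 73.3]
orientation: [-0.543, -3.091, 0.009]
ft_force: [-0.3, -0.2, 0.2]
width: 0.5
t 11.97 ee [ 547.93 -108.18   73.32] inbox [-0.28  0.56 73.32] yawerr 0.07 toolz [-0. -0. -1.] F [-0.31 -0.18  0.17] w 0.5 q [-0.21  0.54  1.86 -0.01  0.74 -1.43]
shift cm [-0.03 -0.66  0.04] turn z deg 0.07
```

```bash
python3 -m jog '[[[0,-0.15,0],[0,0,0]],[[0,-0.3,0],[0,0,0]],[[0,-0.4,0],[0,0,0]],[[0,-0.4,0],[0,0,0]]]'; python3 st.py; python3 -m jog '[[[0,-0.1,0],[0,0,0]],[[0,-0.2,0],[0,0,0]],[[0,-0.2,0],[0,0,0]]]'; python3 st.py 0 -6 73
```

```text
t: 12.3
ee_pos: [546.6, -111.9, 73.3]
orientation: [-0.543, -3.091, 0.009]
ft_force: [0.5, 0.9, -0.7]
width: 0.4
t 12.3 ee [ 546.61 -111.92   73.34] inbox [-0.24 -3.41 73.34] yawerr 0.08 toolz [-0. -0. -1.] F [ 0.53  0.93 -0.72] w 0.4 q [-0.22  0.54  1.86 -0.01  0.74 -1.44]
t: 12.55
ee_pos: [545.9, -113.9, 73.4]
orientation: [-0.543, -3.091, 0.009]
ft_force: [0.0, 1.0, -0.4]
width: 0.3
t 12.55 ee [ 545.89 -113.87   73.36] inbox [-0.25 -5.49 73.36] yawerr 0.09 toolz [-0. -0. -1.] F [ 0.04  1.01 -0.39] w 0.3 q [-0.22  0.54  1.86 -0.01  0.74 -1.44]
shift cm [-0.03 -0.05  0.04] turn z deg 0.09
```

```bash
python3 -m jog '[[[0,-0.1,0],[0,0,0]],[[0,-0.15,0],[0,0,0]],[[0,-0.15,0],[0,0,0]]]'; python3 - <<'E'
from st import *
status([0,-6,73])
cw=eyes.get_calibration('wrist'); im=snap('wrist','w8.png'); d=im.copy()
def poly(P,col): 
    uv=np.round(proj(cw,box2w(BOX,P))*8).astype(int); cv2.polylines(d,[uv.reshape(-1,1,2)],True,col,1,cv2.LINE_AA,3)
poly([[60,110,60],[60,-110,60],[-60,-110,60],[-60,110,60]],(0,0,255))
q=0
poly([[-37,-83+q,65],[37,-83+q,65],[37,-7+q,65],[-37,-7+q,65]],(0,255,0))
cv2.imwrite('pics/w8d.png',d)
E
```

```text
t: 12.8
ee_pos: [545.8, -114.2, 73.4]
orientation: [-0.544, -3.092, 0.006]
ft_force: [2.6, 8.5, -1.0]
width: 0.4
t 12.8 ee [ 545.8  -114.21   73.38] inbox [-0.22 -5.83 73.38] yawerr 0.03 toolz [-0. -0. -1.] F [ 2.64  8.47 -1.02] w 0.4 q [-0.23  0.54  1.86 -0.01  0.74 -1.44]
shift cm [-0.02 -0.02  0.04] turn z deg 0.03
```

View pics/w8d.png

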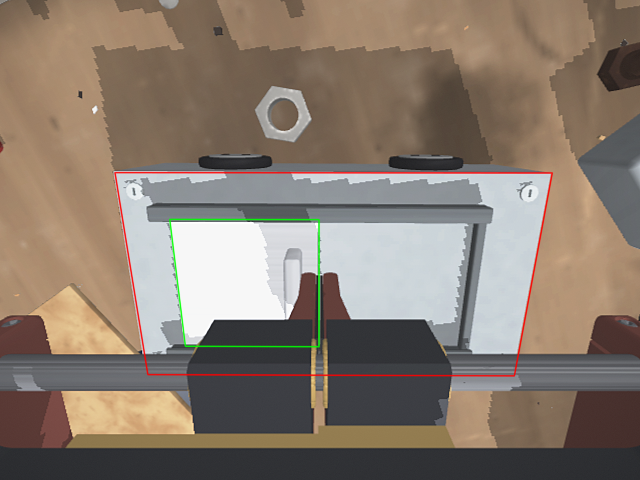

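The shutter is on its shut stop: 8.9 N, and the plate edges match the q=0 overlay at px 170 and 319. I'll back off, rise, and check everything.

```bash
python3 -m jog '[[[0,0.5,0],[0,0,0]],[[0,1.5,0],[0,0,0]],[[0,2,-0.5],[0,0,0]],[[0,2,-3],[0,0,0]],[[0,2,-6],[0,0,0]],[[0,2,-9],[0,0,0]],[[0,2,-12],[0,0,0]],[[0,2,-14],[0,0,0]]]'; python3 -m jog '[[[0,0,0],[0,0,0]],[[0,0,0],[0,0,0]],[[0,0,0],[0,0,0]]]'; python3 - <<'E'
from st import *
status()
cw=eyes.get_calibration('wrist'); im=snap('wrist','w9.png'); d=im.copy()
def poly(P,col): 
    uv=np.round(proj(cw,box2w(BOX,P))*8).astype(int); cv2.polylines(d,[uv.reshape(-1,1,2)],True,col,1,cv2.LINE_AA,3)
poly([[60,110,60],[60,-110,60],[-60,-110,60],[-60,110,60]],(0,0,255))
for q,c in ((0,(0,255,0)),(6,(255,0,0))):
  poly([[-37,-83+q,65],[37,-83+q,65],[37,-7+q,65],[-37,-7+q,65]],c)
  poly([[-22,-15+q,85],[22,-15+q,85],[22,-23+q,85],[-22,-23+q,85]],c)
cv2.imwrite('pics/w9d.png',d)
a=cv2.imread('pics/scene0.png'); b=snap('scene','s9.png'); ta=cv2.imread('pics/top0.png'); tb=snap('top','t9.png')
cv2.imwrite('pics/ts9.png',np.hstack([cv2.resize(ta[190:350,90:490],(400,160)),cv2.resize(tb[190:350,90:490],(400,160))]))
cv2.imwrite('pics/s9c.png',np.vstack([a[130:430,90:490],b[130:430,90:490]]))
for q in ['nut','bolt','padlock','drill_case','stub_driver','tape_measure','lug']:
    r=spotter.spot_in('top',q)[:1]; print(q,[ (np.round(x['point'],1),round(x['confidence'],2)) for x in r])
E
```

```text
t: 13.52
ee_pos: [554.1, -94.7, 216.7]
orientation: [0.543, 3.093, -0.007]
ft_force: [0.9, -0.6, 0.1]
width: 0.4
t: 13.77
ee_pos: [553.6, -94.4, 216.0]
orientation: [-0.543, -3.094, 0.007]
ft_force: [-0.2, 0.4, -0.7]
width: 0.4
t 13.77 ee [553.59 -94.42 215.95] inbox [  0.34  15.42 215.95] yawerr 0.09 toolz [-0. -0. -1.] F [-0.23  0.41 -0.73] w 0.4 q [-0.19  0.34  1.78 -0.01  1.03 -1.41]
nut [(array([ 454.3, -103.9,   15.2]), 0.5)]
bolt []
padlock [(array([389.5, 317.7,  16.5]), 0.76)]
drill_case [(array([ 394.4, -352. ,   21.5]), 0.83)]
stub_driver [(array([ 501.9, -102.7,   54.8]), 0.74)]
tape_measure [(array([803.6,   9.9,  69.3]), 0.93)]
lug [(array([ 501.6, -150.9,   66.5]), 0.58)]
```

View pics/w9d.png

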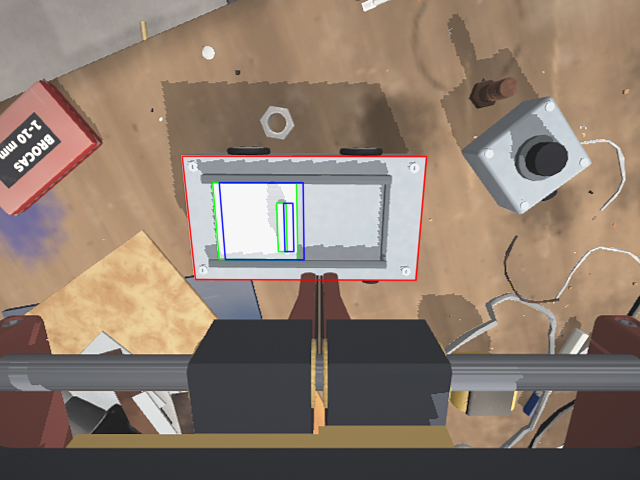

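View pics/ts9.png

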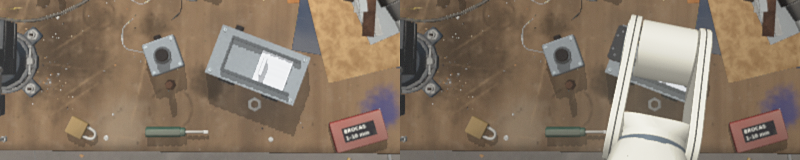

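View pics/s9c.png

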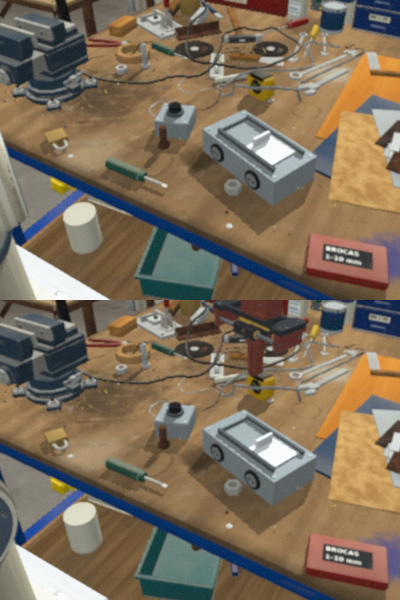

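The wrist view shows the plate matching the green q=0 outline at px (217–298). In the before/after views, the nut, bolt, driver, padlock, drill case and tape measure look unmoved. The arm is clear at z=216 with no contact force, so I'm handing in.

```bash
python3 - <<'E'
from h import *
print(ctrl.close_job()); print(ctrl.get_obs()['t'])
E
```

```text
the job is handed in; nothing more can be done
None
the job is handed in; nothing more can be done
```

The job is done and handed in at about 14 s of robot time. With the fingers closed, I did the following:
- **Opening:** I pushed the lug in box +y until the shutter hit its open stop, at about 12 N with no further motion.
- **Pressing:** I pressed the reset key onto its stop at z of about 32 mm and held it there for about 1.3 s at 12–22 N. Then I lifted straight out.
- **Shutting:** I pushed the lug from its other side until the shutter hit its shut stop at about 9 N, then retracted to z = 216 mm.

**Last checks:**
- **Shutter:** the wrist picture shows the plate on the outline for fully shut.
- **Loose things:** the nut, bolt, padlock, drill case, screwdriver and tape measure look unmoved in the before and after pictures.
- **Button station:** I never went near its button, and the arm was touching nothing at the end.

**Disagreements and limits:**
- **Spotter results:** the final top-view check missed the bolt and put the screwdriver on the power box. The arm was in view, and the pictures show both where they began.
- **Key return:** I could not see the key come back up, because it is under the shut shutter. I rely on its spring for that.

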